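# Vent the pressure-filtration cell before a filter change

### The job

Vent the steel pressure-filtration cell so that its lid can come off for a filter change: unscrew the small knurled lock nut on its vent valve all the way up to its stop, then press the freed valve pin gently down, hold it open for at least a second without driving it home, and let it spring back. Leave the nut backed off, do not bend the slender valve, and leave the other things where they are.

Things in the scene. Friction and masses are not known exactly. Their poses are not given: they have to be found in the camera images.
- pressure_cell: The cell, fixed: a steel drum 102 mm across on three short legs with a bolted lid, whose top is 84 mm above the bench. Origin under its centre at bench level. +x points from the centre to the vent valve, 22 mm out; on the -x side of the lid is an inlet elbow with a hose barb (14 mm high), at y = +24 mm a hexagon plug (6 mm high).
- vent_valve: The vent valve, a slender column on the lid. Origin on its axis, level with the lid's top; z up along it. Steel hexagon foot, 17 mm wide, to 10 mm up; steel body 9 mm thick to 26 mm; then the nut; then the pin. It gives sideways at its root, about 5 N per mm at the nut, and is bent, and spoilt, when it leans more than 0.10 rad (3 mm at the nut).
- nut_middle (a point): Nominal middle of the tight lock nut, on the valve's axis 31 mm above the lid. Dark steel like the lid bolts, knurled, round, 12.4 mm across, 10 mm tall; free space beside and below it. The valve body is screwed into its foot to a depth that differs: body, nut and pin together really stand up to 4.5 mm higher or lower than nominal, which this point does not show.
- pin_top (a point): Nominal flat top of the valve pin at rest, on the valve's axis 46 mm above the lid; pin 5 mm thick, standing 10 mm out of the tight nut. The real top is up to 4.5 mm higher or lower, with the valve body; this point does not show it and does not move when the pin is pressed, so find the pin by touch.
- lock_nut (a joint): How far the nut is unscrewed, rad: 0 = tight on the valve body, grows counter-clockwise from above, stop at 4.8; starts at 0 to 0.6. It climbs 0.95 mm per rad along the pin, turns stiffly (0.045 N m) and stays where left. The pin can go down only as far as the nut has been raised. If a hand that turns the nut does not follow it up, the pin is screwed down instead.
- valve_pin (a joint): How far the valve pin is pressed down, m: 0 = shut, sprung up. The spring takes 2 N to start and 2 N more for each mm. The valve is open from 0.0015 (5 N) on; past 0.0035 (9 N) the pin is driven home and its seal is spoilt. The nut rides down with the pin.
- filter_box: Bystander: cardboard box 85 x 85 x 45 mm, loose, left of the cell. Origin under its centre.
- petri_a: Bystander: closed petri dish, 94 mm across, 15 mm high, loose, left of the box. Origin under its centre.
- vial_3: Bystander: white screw-cap vial, 29 mm across, 48 mm high, loose, behind the cell. Origin under its centre.
- beaker_a: Bystander: glass beaker, 61 mm across, 70 mm high, loose, behind the cell to the right. Origin under its centre.

How it is judged (in metres and radians):
On the way, in this order (a step that is already met when the one before it is completed fails the run):
1. the lock nut is unscrewed up to its stop (at least 4.0 rad) (value of joint lock_nut above 4 rad), for 0.2 s.
2. the pin is pressed open (1.5 mm or more) and held for about a second (value of joint valve_pin above 0.0015 m and value of joint lock_nut above 4 rad), for 0.9 s.
At the end, for the whole second after the job is handed in: The nut is still unscrewed by at least 4.0 rad (its stop is at 4.8), the pin has sprung back to within 1 mm of shut, and the valve stands upright (within 0.05 rad) (value of joint lock_nut above 4 rad and value of joint valve_pin below 0.001 m and angle between vent_valve's own z axis and vertical below 0.05 rad); the robot touches nothing.
It fails at once if the pin is driven home: pressed down more than 3.5 mm (value of joint valve_pin above 0.0035 m).
It fails at once if the valve is bent: it leans more than 0.10 rad (angle between vent_valve's own z axis and vertical above 0.1 rad).
It fails at once if a bystander (box, petri dish, vial, beaker) is moved by more than 20 mm (distance of any of filter_box, petri_a, vial_3, beaker_a from where it was at the start of the episode above 0.02 m).
It also fails if it takes over 64 s, if anything falls off the work surface, if the arm or the gripper's body presses on something with over 40 N, if the wrist force passes 120 N, or if a joint passes its speed limit or range.

### The arm

A 6-joint arm with a two-finger parallel gripper is mounted at the origin on a cart in front of the work surface, level with it; the furniture and walls round the work are solid. World frame = base frame: x ahead of the robot, y to its left, z up, the work surface at z = 0. Lengths are in mm, angles in degrees, forces in N, time in s.
With the tool pointing down it reaches from about 300 to 850 mm from the base axis. Payload 4.2 kg.
Tool frame: the origin (TCP) lies midway between the tips of the shut fingers; the grasp point (between the pads) lies 19 mm behind it; x points along the fingers, y is the direction in which the jaws open and shut, and the axes are right-handed (so a half turn about x gives the same grasp; the last joint's range is limited). The gripper opens to 91 mm and grips with 3 to 60 N. Pads are 32 mm wide; open, the fingers measure 118 mm over their backs; the gripper's body (76 mm by 178 mm) begins 60 mm behind the grasp point.
Start: joints at [65.489, 18.312, 89.639, -0, 72.044, -1.146], TCP at [228.044, 527.863, 213.976] pointing down, gripper open.
Joint ranges: [-177.97, 177.97], [-48.28, 115.42], [12.27, 149.76], [-77.06, 257.06], [2.81, 150.46], [-146.56, 146.56]. Speed limits (degrees/s): [147.25, 147.25, 180, 180, 180, 180].

### API

Orientations are given as [roll, pitch, yaw] about the fixed x, y, z axes, in that order (R = Rz(yaw) Ry(pitch) Rx(roll)).
In Python, from workcell import * gives the robot as it stands.
- The arm moves only by the shell command python3 -m handwheel 'ROWS' [FORCE]. ROWS is a JSON object of lists of equal length, an entry for each row: "gripper": the closure, from 0 (fully open) to 1 (shut); "offset": the shift along the tool's x, y, z in mm, a list of three; "rot": the turn, a rotation vector about the tool's x, y, z in degrees, a list of three. A call has 1 to 5 rows; each row is the pose to reach, as a shift and turn from the pose commanded when the call began, along the tool's axes at that moment; what a row does not reach only later rows make up. A row lasts 1/12 s, in which the tool goes at most 41.7 mm and 7.16 degrees, less where a joint would pass 70% of its speed; a pose out of reach is approached as far as the arm can. A call with a gripper value outside its range is refused whole. The fingers move at their own pace and stop on an object; FORCE is the grip in N (left out, the last holds). Time passes only in rows, so rows that repeat a pose let the fingers close. It gives the time, the measured TCP pose, the force and the opening at its end, in the units of the state.
- state(): the state, without advancing time (a new reading comes with each control period).
- grab_frame(name): name is "side" or "top"; returns the picture (384x512x3 uint8, red, green, blue); there is no depth.
- camera_params(name): a dict with "fx", "fy", "cx", "cy" (pixels), "position" and "attitude" of the camera in the world. Camera axes: x right, y up, looking along -z (the intrinsics and any distortion apply to the point x, -y, -z); pixel columns grow to the right and rows downward; lengths in mm; the calibration is good to about 2 mm. A picture is of the moment at which its call begins. camera_params takes no time and is no camera call.
- job_done(): hands the job in, once; it reports no verdict.
The state is a dict: "time_s": time; "qpos": joint angles; "qvel": joint speeds; "effort": joint torques, N m; "ee_pos": TCP position; "ee_rot": TCP orientation; "force": force on the tool from outside, world axes, zero at the start; "torque": the same for the moment, N m; "gripper_width": finger opening in mm.
Only numpy, scipy, OpenCV 4.12 (cv2) and the standard library are available. Lean on these libraries where they do the work, as an engineer would, in place of code of your own. Each camera call takes 0.05 s, during which the arm holds its last target.

## Working session

There is one attempt and no reset: what is moved stays moved. The work goes in short steps, Python scripts to look and compute and a shell command to move; the robot and the scene stay as the last step left them, time stands still between calls to the robot, and variables do not carry over. Pictures are saved under pics/ and viewed, and the job is handed in when it is done.

```bash
mkdir -p pics; ls
python3 - <<'E'
from workcell import *
import cv2
print(state())
for n in ("side","top"):
    print(n,camera_params(n)); cv2.imwrite(f"pics/{n}0.png",cv2.cvtColor(grab_frame(n),cv2.COLOR_RGB2BGR))
E
```

```text
pics
{'time_s': 0.0, 'qpos': array([ 6.54865943e+01,  1.83521622e+01,  8.97061827e+01, -2.09501831e-03,
        7.20441143e+01, -1.14724110e+00]), 'qvel': array([-0.02246639, -0.00018286, -0.01063371, -0.13295683, -0.05414604,
       -0.08151117]), 'effort': array([ 3.78230188e-04, -4.12463307e+01, -2.31979269e+01,  7.27508054e-02,
        4.56269877e-02, -1.33618942e-04]), 'ee_pos': array([227.86074457, 527.37388671, 213.11657638]), 'ee_rot': array([ -90.03354316,   89.89752144, -113.39906011]), 'force': array([-0.2384104 , -0.11358808,  0.53810775]), 'torque': array([ 0.05023613,  0.03175719, -0.01384025]), 'gripper_width': 91.67884065057821}
side {'fx': 440.58270677463577, 'fy': 440.58270677463577, 'cx': 255.99718766841124, 'cy': 188.26116957954775, 'position': array([ 365.7236857 , -934.67300206,  725.02497665]), 'attitude': array([ 55.96241482,  -0.20292897, -10.78610454])}
top {'fx': 424.3435557583792, 'fy': 424.3435557583792, 'cx': 257.0729014016133, 'cy': 193.5253821508263, 'position': array([ 360.76511113,  -25.30430792, 1180.17000605]), 'attitude': array([ 10.51933579,   0.43315067, -90.66155075])}
```

View pics/side0.png

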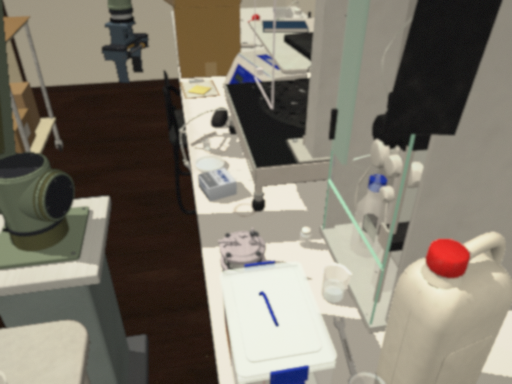

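View pics/top0.png

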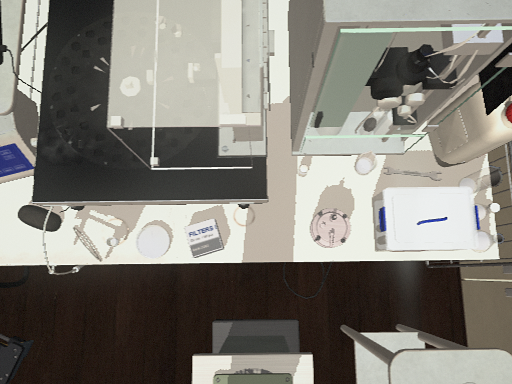

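```bash
cat > h.py <<'E'
from workcell import *
import cv2, numpy as np
from scipy.spatial.transform import Rotation as R
def ray(n,u,v):
    c=camera_params(n); M=R.from_euler('xyz',c['attitude'],degrees=True).as_matrix()
    d=M@np.array([(u-c['cx'])/c['fx'],-(v-c['cy'])/c['fy'],-1]); return np.array(c['position']),d/np.linalg.norm(d)
def plane(n,u,v,z):
    p,d=ray(n,u,v); return p+d*(z-p[2])/d[2]
def proj(n,P):
    c=camera_params(n); M=R.from_euler('xyz',c['attitude'],degrees=True).as_matrix()
    q=M.T@(np.array(P)-c['position']); return np.array([c['cx']+c['fx']*q[0]/-q[2], c['cy']-c['fy']*q[1]/-q[2]])
def crop(im,x0,y0,x1,y1,s,f):
    cv2.imwrite(f,cv2.cvtColor(cv2.resize(im[y0:y1,x0:x1],None,fx=s,fy=s,interpolation=cv2.INTER_CUBIC),cv2.COLOR_RGB2BGR))
E
python3 - <<'E'
import cv2
from h import *
a=cv2.imread('pics/side0.png')[:,:,::-1];b=cv2.imread('pics/top0.png')[:,:,::-1]
crop(a,205,220,285,280,10,'pics/s1.png'); crop(b,290,190,370,250,10,'pics/t1.png')
print(plane('top',328,229,84),plane('side',243,247,84))
E
```

```text
[ 468.79778104 -201.55804182   84.        ] [ 475.18945623 -221.46187764   84.        ]
```

View pics/s1.png

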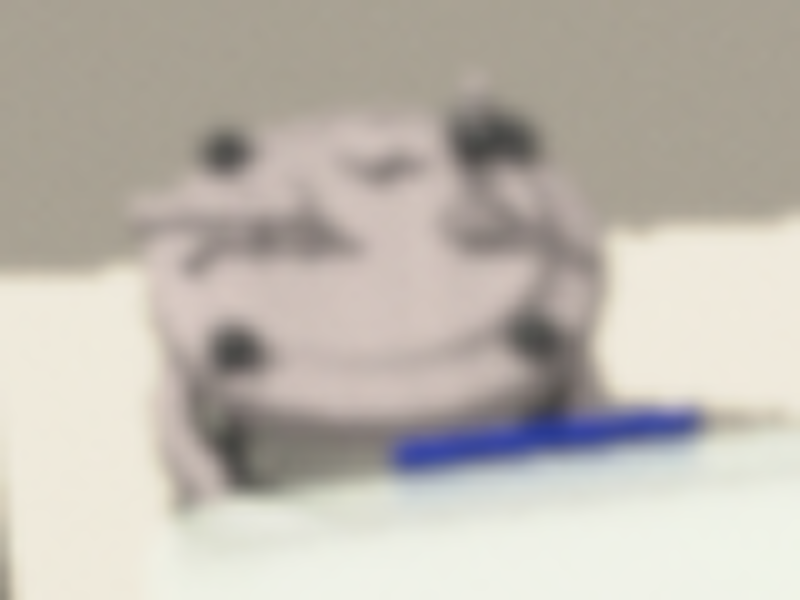

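View pics/t1.png

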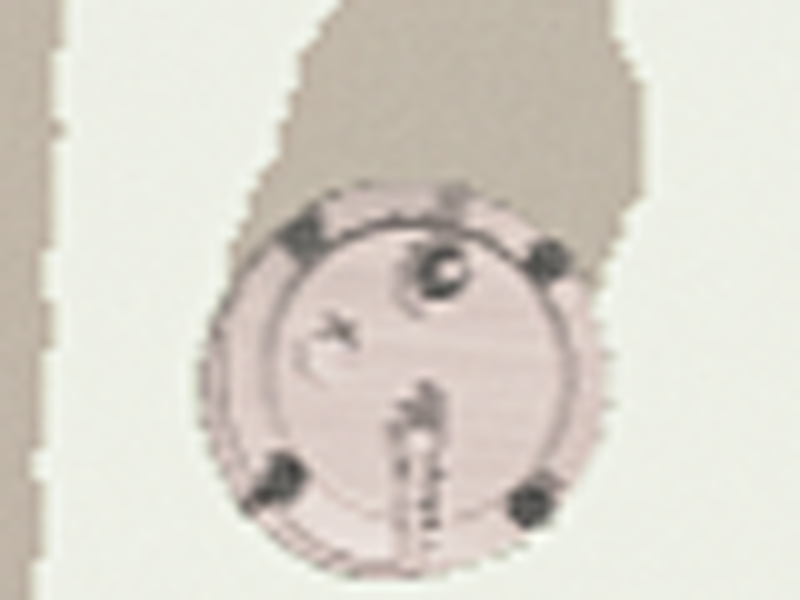

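Run:
```python
from h import *
def tri(a,b):
    p,d=ray('top',*a);q,e=ray('side',*b)
    A=np.stack([d,-e],1);s=np.linalg.lstsq(A,q-p,rcond=None)[0]
    X=p+s[0]*d;Y=q+s[1]*e;return (X+Y)/2,np.linalg.norm(X-Y)
print('pin',tri((334.6,216.3),(252.1,227.3)))
print('nut',tri((333.7,216.8),(252.0,233.0)))
print('top ray at z 115,130',plane('top',333.5,216.8,115),plane('top',334.6,216.3,130))
print('lid c',plane('top',332,227,84))
# bolts: top crop
for p in [(302,235),(547,258),(530,505),(288,472)]: print('boltT',plane('top',290+p[0]/10-.45,190+p[1]/10-.45,88))
for p in [(226,150),(236,348),(534,333),(520,135)]: print('boltS',plane('side',205+p[0]/10-.45,220+p[1]/10-.45,88))
```

```text
pin (array([ 496.47533433, -212.25793406,  128.24200051]), np.float64(1.0801216306672137))
nut (array([ 496.68784907, -212.61917488,  112.8322692 ]), np.float64(0.03997834783681168))
top ray at z 115,130 [ 496.39803988 -211.73293347  115.        ] [ 495.70613281 -211.89709651  130.        ]
lid c [ 473.84846233 -212.10637328   84.        ]
boltT [ 510.06667544 -181.29309396   88.        ]
boltT [ 503.2659207  -244.41901827   88.        ]
boltT [ 439.60699836 -236.94794866   88.        ]
boltT [ 448.79589395 -175.34385816   88.        ]
boltS [ 446.46299333 -178.46015961   88.        ]
boltS [ 439.88345957 -243.03101343   88.        ]
boltS [ 502.67472927 -250.00794061   88.        ]
boltS [ 512.03301703 -185.36923509   88.        ]
```

```bash
python3 - <<'E'
from h import *
s=state(); M=R.from_euler('xyz',s['ee_rot'],degrees=True).as_matrix(); print(M.round(3))
def tri(a,b):
    p,d=ray('top',*a);q,e=ray('side',*b)
    A=np.stack([d,-e],1);t=np.linalg.lstsq(A,q-p,rcond=None)[0]
    X=p+t[0]*d;Y=q+t[1]*e;return ((X+Y)/2).round(0),np.linalg.norm(X-Y).round(1)
print('whitebox corners',plane('top',376,249,0),plane('top',376,188,0),plane('side',222,272,0))
print('boxcorner tri',tri((376,190),(300,263)),tri((376,249),(223,274)))
print('glass',plane('top',293,152,0),plane('top',405,155,0),plane('side',330,180,0),plane('side',378,325,0),tri((405,155),(378,325)))
print('black',plane('top',268,203,0),plane('top',36,203,0),tri((268,203),(325,158)))
print('filters',plane('top',205,238,45),'beaker',plane('top',366,163,60),'vial',plane('top',304,170,48))
for P in ([497,-212,250],[497,-212,115]): print(proj('side',P),proj('top',P))
E
python3 - <<'E'
import cv2
from h import *
a=cv2.imread('pics/side0.png')[:,:,::-1];b=cv2.imread('pics/top0.png')[:,:,::-1]
crop(a,190,130,430,384,3,'pics/s2.png') if False else crop(a,190,130,430,310,3.3,'pics/s2.png'); crop(b,180,0,420,180,3.3,'pics/t2.png')
E
```

```text
[[-0.001  0.397  0.918]
 [-0.001  0.918 -0.397]
 [-1.    -0.002 -0.   ]]
whitebox corners [ 420.27066106 -344.85681197    0.        ] [ 591.54599201 -355.58641463    0.        ] [ 428.23766775 -203.6017352     0.        ]
boxcorner tri (array([ 568., -324.,  115.]), np.float64(8.9)) (array([ 418., -316.,  106.]), np.float64(5.4))
glass [ 700.26065914 -123.75396324    0.        ] [ 686.93607678 -444.66073145    0.        ] [797.7704649  122.38243603   0.        ] [ 718.87243675 -409.50713959    0.        ] (array([ 689., -436.,   35.]), np.float64(23.3))
black [552.46466441 -49.37476219   0.        ] [560.84655077 606.64854111   0.        ] (array([607., -70., 197.]), np.float64(177.1))
filters [452.61035161 121.34141381  45.        ] beaker [ 649.34127324 -316.02944157   60.        ] vial [ 634.9692648  -148.48477291   48.        ]
[251.98255224 179.44811466] [343.95713294 208.67526912]
[252.08012558 232.02699251] [333.59529601 216.56184626]
```

View pics/s2.png

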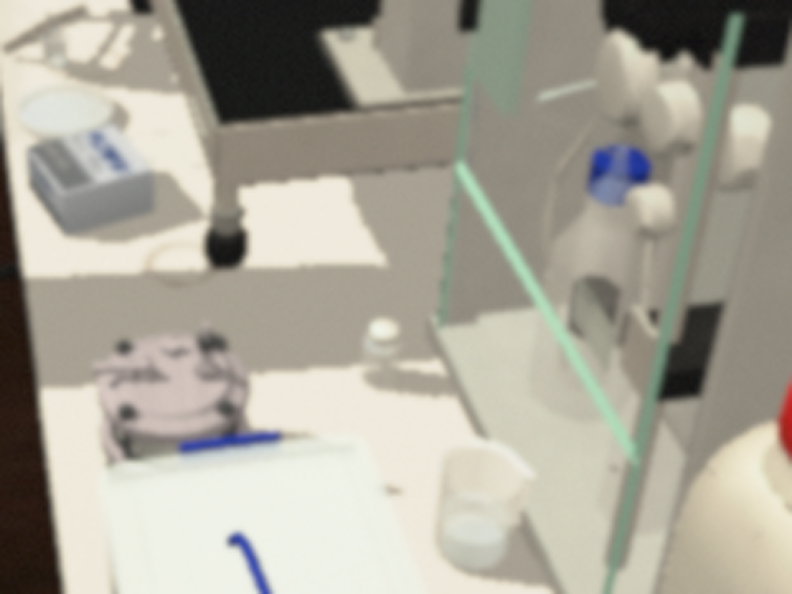

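View pics/t2.png

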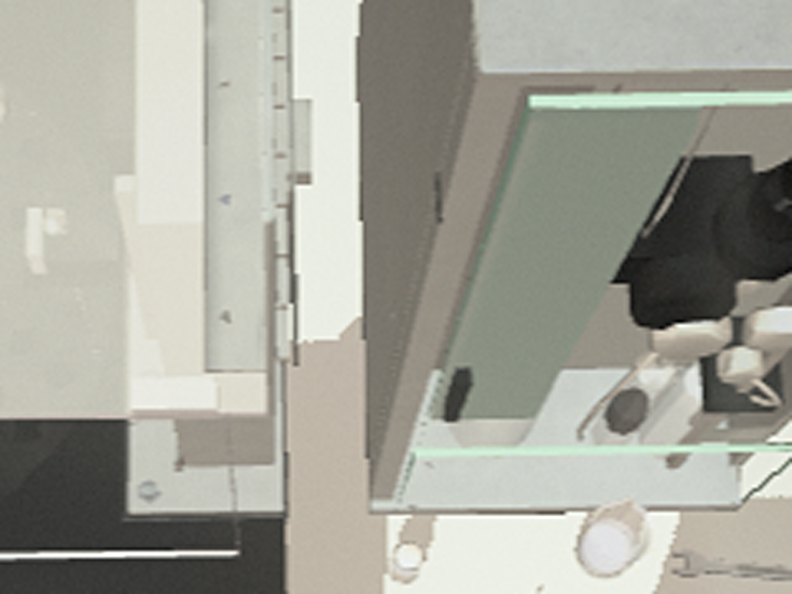

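```bash
python3 -m handwheel '{"gripper":[0.5,0.5,0.5,0.5,0.5],"offset":[[0,-30,23],[0,-60,47],[0,-90,70],[0,-120,94],[0,-150,117]],"rot":[[0,0,0],[0,0,0],[0,0,0],[0,0,0],[0,0,0]]}' 15; python3 -m handwheel '{"gripper":[0.5,0.5,0.5,0.5,0.5],"offset":[[0,-30,23],[0,-60,47],[0,-90,70],[0,-120,94],[0,-150,117]],"rot":[[7,0,0],[14,0,0],[21,0,0],[28,0,0],[35,0,0]]}'
python3 -c "
from workcell import *
print(state()['qpos'])"
```

```text
time_s: 0.52
ee_pos: [275.8, 341.8, 213.5]
ee_rot: [-89.3, 90.0, -112.6]
force: [1.1, -0.0, 0.4]
gripper_width: 60.8
time_s: 0.93
ee_pos: [323.7, 157.9, 213.8]
ee_rot: [40.0, 90.0, -18.6]
force: [0.7, 0.2, -0.0]
gripper_width: 45.8
[ 2.41731846e+01 -1.54375632e+00  1.13975627e+02 -5.42966100e-03
  6.75627097e+01 -7.15167702e+00]
```

```bash
cat >> h.py <<'E'
def st(P=None):
    s=state(); M=R.from_euler('xyz',s['ee_rot'],degrees=True).as_matrix()
    print('t',round(s['time_s'],2),'p',s['ee_pos'].round(2),'x',M[:,0].round(3),'yaz',np.degrees(np.arctan2(M[1,1],M[0,1])).round(2),'q6',s['qpos'][5].round(1),'F',s['force'].round(2),'Ftool',(M.T@s['force']).round(2),'T',s['torque'].round(3),'w',s['gripper_width'].round(2))
    if P is not None: print('delta tool',(M.T@(np.array(P)-s['ee_pos'])).round(2))
    return s,M
E
python3 -c "
from h import *
st([420,-212,214])"
```

```text
Traceback (most recent call last):
  File "h.py", line 16, in st
    print('t',round(s['time_s'],2),'p',s['ee_pos'].round(2),'x',M[:,0].round(3),'yaz',np.degrees(np.arctan2(M[1,1],M[0,1])).round(2),'q6',s['qpos'][5].round(1),'F',s['force'].round(2),'Ftool',(M.T@s['force']).round(2),'T',s['torque'].round(3),'w',s['gripper_width'].round(2))
                                                                                                                                                                                                                                                       ^^^^^^^^^^^^^^^^^^^^^^^^
AttributeError: 'float' object has no attribute 'round'
```

```bash
sed -i "s/s\['gripper_width'\].round(2)/round(s['gripper_width'],2)/" h.py
python3 -c "
from h import *
st([420,-212,214])"
```

```text
t 0.93 p [323.66 157.85 213.81] x [ 0. -0. -1.] yaz 31.33 q6 -7.2 F [ 0.68  0.17 -0.04] Ftool [0.04 0.67 0.21] T [-0.054 -0.039  0.014] w 45.76
delta tool [-1.6000e-01 -1.1000e+02  3.6602e+02]
```

```bash
python3 -m handwheel '{"gripper":[0.5,0.5,0.5,0.5,0.5],"offset":[[0,-11,36.6],[0,-22,73],[0,-33,110],[0,-44,146],[0,-55,183]],"rot":[[7,0,0],[14,0,0],[21,0,0],[28,0,0],[35,0,0]]}'; 
python3 -c "
from h import *
st([420,-212,214])"
```

```text
time_s: 1.35
ee_pos: [372.7, -26.8, 213.9]
ee_rot: [147.1, 90.0, 53.4]
force: [0.6, 0.1, -0.5]
gripper_width: 45.6
t 1.35 p [372.73 -26.82 213.91] x [ 0.  0. -1.] yaz -3.72 q6 -2.2 F [ 0.59  0.1  -0.52] Ftool [ 0.52  0.58 -0.14] T [-0.014  0.036  0.02 ] w 45.6
delta tool [-1.3000e-01  5.9190e+01  1.8172e+02]
```

```bash
python3 -m handwheel '{"gripper":[0.5,0.5,0.5,0.5,0.5],"offset":[[0,12,36.4],[0,24,73],[0,36,109],[0,48,145],[0,59,182]],"rot":[[7,0,0],[14,0,0],[21,0,0],[28,0,0],[35,0,0]]}'; python3 -m handwheel '{"gripper":[0.5,0.5,0.5,0.5,0.5],"offset":[[0,0,0],[0,0,0],[0,0,0],[0,0,0],[0,0,0]],"rot":[[7,0,0],[14,0,0],[21,0,0],[28,0,0],[35,0,0]]}'; python3 -m handwheel '{"gripper":[0.5,0.5,0.5,0.5,0.5],"offset":[[0,0,0],[0,0,0],[0,0,0],[0,0,0],[0,0,0]],"rot":[[7,0,0],[14,0,0],[21,0,0],[28,0,0],[35,0,0]]}'; python3 -m handwheel '{"gripper":[0.5,0.5,0.5,0.5,0.5],"offset":[[0,0,0],[0,0,0],[0,0,0],[0,0,0],[0,0,0]],"rot":[[7,0,0],[14,0,0],[21,0,0],[28,0,0],[35,0,0]]}';
python3 -c "
from h import *
st([497,-212,214])"
```

```text
time_s: 1.77
ee_pos: [421.1, -212.0, 213.6]
ee_rot: [-119.8, 90.0, 111.5]
force: [0.3, 0.6, 0.2]
gripper_width: 45.5
time_s: 2.18
ee_pos: [420.9, -210.2, 213.4]
ee_rot: [-51.7, 89.9, 144.5]
force: [-0.4, -0.2, 0.1]
gripper_width: 45.0
time_s: 2.6
ee_pos: [421.0, -210.0, 213.5]
ee_rot: [-13.7, 89.9, 147.5]
force: [0.4, 0.5, -0.5]
gripper_width: 45.7
time_s: 3.02
ee_pos: [420.9, -210.0, 213.5]
ee_rot: [21.7, 89.9, 148.0]
force: [0.4, -0.9, -0.0]
gripper_width: 45.5
t 3.02 p [ 420.95 -209.99  213.54] x [-0.001  0.    -1.   ] yaz -143.71 q6 115.8 F [ 0.44 -0.92 -0.01] Ftool [ 0.01  0.19 -1.  ] T [-0.02   0.101 -0.045] w 45.46
delta tool [ -0.52 -60.11 -46.63]
```

```bash
python3 -m handwheel '{"gripper":[0.5,0.5,0.5,0.5,0.5],"offset":[[0,-20,-15.5],[0,-40,-31],[0,-60.1,-46.6],[0,-60.1,-46.6],[0,-60.1,-46.6]],"rot":[[6,0,0],[12,0,0],[18,0,0],[20,0,0],[20,0,0]]}';
python3 -m handwheel '{"gripper":[0.5,0.5,0.5,0.5,0.5],"offset":[[0,0,0],[0,0,0],[0,0,0],[0,0,0],[0,0,0]],"rot":[[0,0,0],[0,0,0],[0,0,0],[0,0,0],[0,0,0]]}'
python3 - <<'E'
from h import *
st([497,-212,160])
for n,b in (('side',(190,130,350,250)),('top',(260,130,420,250))):
    im=grab_frame(n); crop(im,*b,5,f'pics/{n}3.png')
print(proj('side',[497,-212,130]),proj('top',[497,-212,130]))
E
```

```text
time_s: 3.43
ee_pos: [498.0, -211.5, 213.0]
ee_rot: [48.1, 89.9, 154.7]
force: [0.1, 1.3, 1.0]
gripper_width: 45.3
time_s: 3.85
ee_pos: [496.9, -211.7, 214.1]
ee_rot: [-114.0, 90.0, -7.4]
force: [-0.2, 0.8, 0.3]
gripper_width: 45.8
t 3.85 p [ 496.89 -211.7   214.15] x [ 0. -0. -1.] yaz -163.37 q6 139.1 F [-0.18  0.82  0.26] Ftool [-0.26 -0.07  0.84] T [0.084 0.166 0.021] w 45.76
delta tool [ 5.415e+01 -1.000e-02 -3.100e-01]
[252.07005739 226.60159958] [334.61802858 215.78342644]
```

View pics/side3.png

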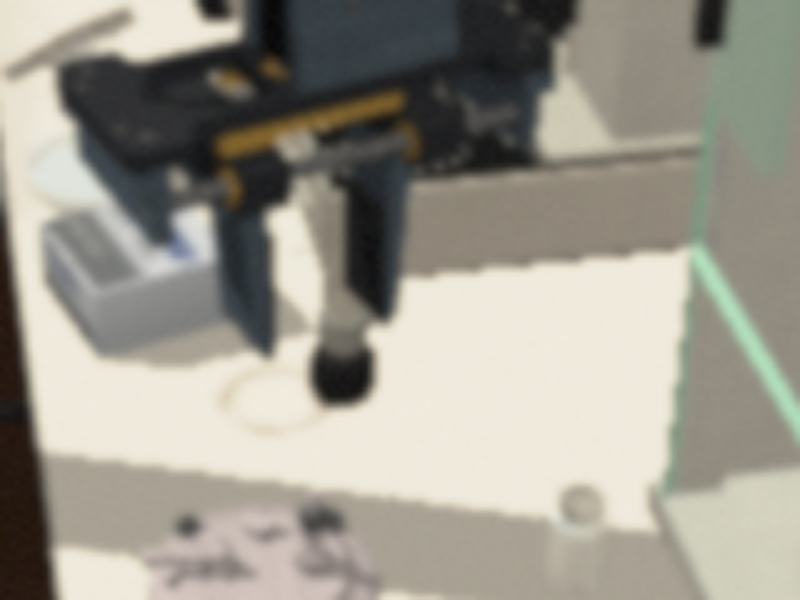

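View pics/top3.png

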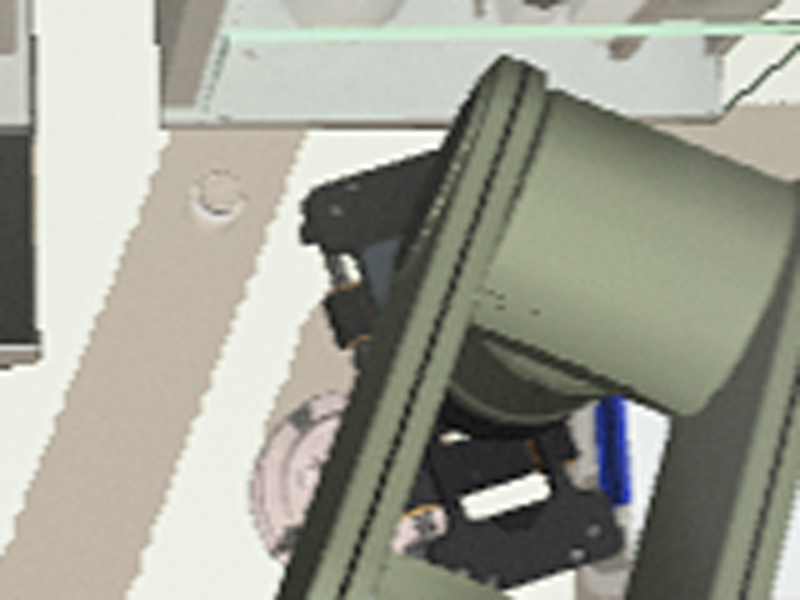

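```bash
python3 -m handwheel '{"gripper":[0.55,0.55,0.55,0.55,0.55],"offset":[[20,0,-0.3],[40,0,-0.3],[60,0,-0.3],[70,0,-0.3],[70,0,-0.3]],"rot":[[0,0,0],[0,0,0],[0,0,0],[0,0,0],[0,0,0]]}';
python3 -m handwheel '{"gripper":[0.55,0.55],"offset":[[0,0,0],[0,0,0]],"rot":[[0,0,0],[0,0,0]]}'
python3 - <<'E'
from h import *
s,M=st([497,-212,103])
im=grab_frame('side'); crop(im,205,180,305,255,8,f'pics/side4.png')
print(proj('side',s['ee_pos']),proj('side',s['ee_pos']+22*M[:,1]),proj('side',s['ee_pos']-22*M[:,1]))
E
```

```text
time_s: 4.37
ee_pos: [495.9, -211.3, 141.7]
ee_rot: [47.4, 89.7, 154.1]
force: [-0.7, -0.6, -0.6]
gripper_width: 41.3
time_s: 4.53
ee_pos: [498.2, -212.3, 145.1]
ee_rot: [-129.1, 89.9, -22.5]
force: [-0.3, 0.1, 0.2]
gripper_width: 40.8
t 4.53 p [ 498.2  -212.33  145.09] x [ 0.002 -0.001 -1.   ] yaz -163.36 q6 139.1 F [-0.27  0.07  0.16] Ftool [-0.16  0.24  0.15] T [0.087 0.167 0.037] w 40.78
delta tool [42.08  1.13  0.72]
[252.64642957 221.07779737] [243.31229979 224.0664521 ] [261.81373103 218.14255867]
```

View pics/side4.png

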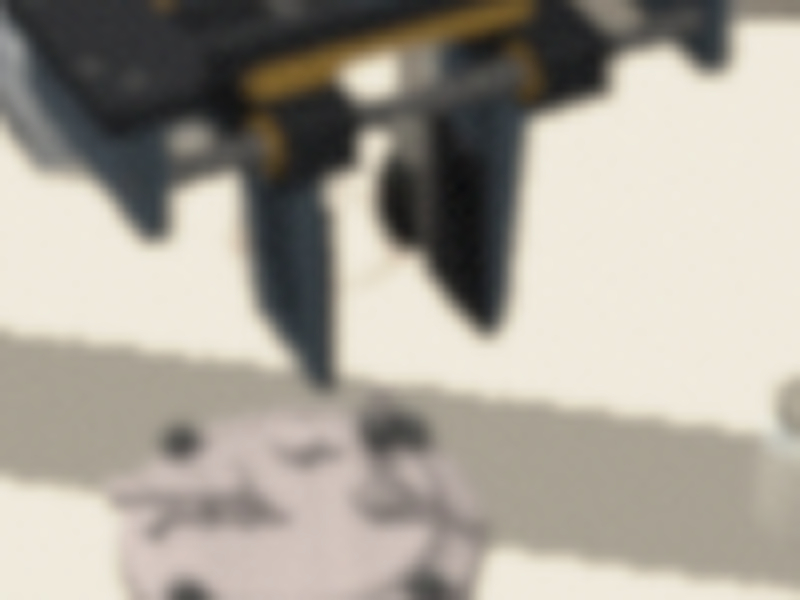

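```bash
python3 -m handwheel '{"gripper":[0.55,0.55,0.55,0.55,0.55],"offset":[[0,0,0],[0,0,0],[0,0,0],[0,0,0],[0,0,0]],"rot":[[0,0,0],[0,0,0],[0,0,0],[0,0,0],[0,0,0]]}'
python3 - <<'E'
from h import *
s,M=st([497,-212,103])
E
```

```text
time_s: 5.0
ee_pos: [497.4, -212.0, 144.1]
ee_rot: [-108.7, 90.0, -2.0]
force: [0.4, -1.1, 0.8]
gripper_width: 40.9
t 5.0 p [ 497.43 -211.96  144.08] x [ 0. -0. -1.] yaz -163.36 q6 139.1 F [ 0.37 -1.13  0.83] Ftool [-0.83 -0.03 -1.19] T [0.032 0.119 0.015] w 40.88
delta tool [41.08  0.44  0.09]
```

```bash
python3 -m handwheel '{"gripper":[0.55,0.55,0.55,0.55,0.55],"offset":[[3,0.2,0],[8,0.4,0],[13,0.4,0],[18,0.4,0],[23,0.4,0]],"rot":[[0,0,0],[0,0,0],[0,0,0],[0,0,0],[0,0,0]]}'
python3 -m handwheel '{"gripper":[0.55,0.55,0.55,0.55,0.55],"offset":[[5,0,0],[10,0,0],[14,0,0],[17,0,0],[18,0,0]],"rot":[[0,0,0],[0,0,0],[0,0,0],[0,0,0],[0,0,0]]}'
python3 -m handwheel '{"gripper":[0.55,0.55,0.55,0.55,0.55],"offset":[[0,0,0],[0,0,0],[0,0,0],[0,0,0],[0,0,0]],"rot":[[0,0,0],[0,0,0],[0,0,0],[0,0,0],[0,0,0]]}'
python3 - <<'E'
from h import *
s,M=st([497,-212,103])
im=grab_frame('side'); crop(im,205,190,285,250,10,f'pics/side5.png')
E
```

```text
time_s: 5.42
ee_pos: [496.7, -212.0, 120.1]
ee_rot: [42.1, 90.0, 148.7]
force: [0.6, -0.4, -0.6]
gripper_width: 41.3
time_s: 5.83
ee_pos: [496.7, -211.9, 102.3]
ee_rot: [45.5, 89.9, 152.1]
force: [0.4, 0.6, 0.5]
gripper_width: 41.2
time_s: 6.25
ee_pos: [497.1, -212.1, 103.2]
ee_rot: [-118.4, 90.0, -11.7]
force: [-0.5, 0.2, -0.8]
gripper_width: 41.5
t 6.25 p [ 497.11 -212.1   103.16] x [ 0. -0. -1.] yaz -163.36 q6 139.0 F [-0.46  0.23 -0.77] Ftool [0.77 0.37 0.36] T [0.053 0.142 0.011] w 41.49
delta tool [0.16 0.08 0.13]
```

View pics/side5.png

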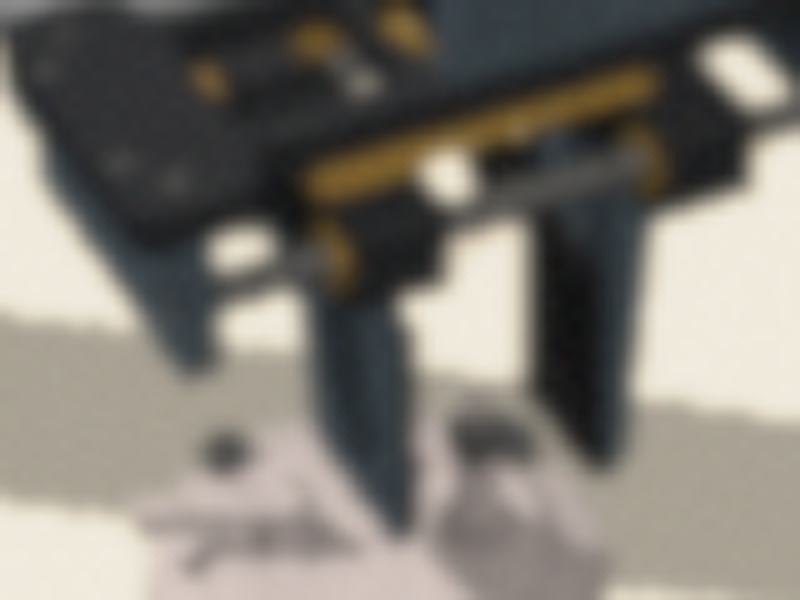

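```bash
python3 -m handwheel '{"gripper":[0.7,0.8,0.8,0.85,0.9],"offset":[[0,0,0],[0,0,0],[0,0,0],[0,0,0],[0,0,0]],"rot":[[0,0,0],[0,0,0],[0,0,0],[0,0,0],[0,0,0]]}' 4
python3 -m handwheel '{"gripper":[0.95,1,1,1,1],"offset":[[0,0,0],[0,0,0],[0,0,0],[0,0,0],[0,0,0]],"rot":[[0,0,0],[0,0,0],[0,0,0],[0,0,0],[0,0,0]]}' 4
python3 - <<'E'
from h import *
s,M=st([497,-212,103])
st()
E
```

```text
time_s: 6.72
ee_pos: [497.4, -212.0, 103.0]
ee_rot: [-99.5, 89.9, 7.1]
force: [2.5, 1.2, -0.3]
gripper_width: 12.2
time_s: 7.13
ee_pos: [497.3, -212.1, 103.0]
ee_rot: [-105.2, 90.0, 1.4]
force: [1.9, 0.6, 0.1]
gripper_width: 11.9
t 7.13 p [ 497.35 -212.07  103.04] x [ 0.001  0.    -1.   ] yaz -163.37 q6 139.0 F [1.86 0.64 0.08] Ftool [-0.08 -1.97  0.08] T [ 0.201 -0.249  0.032] w 11.9
delta tool [0.04 0.31 0.17]
t 7.13 p [ 497.35 -212.07  103.04] x [ 0.001  0.    -1.   ] yaz -163.37 q6 139.0 F [1.86 0.64 0.08] Ftool [-0.08 -1.97  0.08] T [ 0.201 -0.249  0.032] w 11.9
```

```bash
python3 -m handwheel '{"gripper":[1,1,1,1,1],"offset":[[0,-0.4,0],[0,-0.4,0],[0,-0.4,0],[0,-0.4,0],[0,-0.4,0]],"rot":[[0,0,0],[0,0,0],[0,0,0],[0,0,0],[0,0,0]]}' 20
python3 - <<'E'
from h import *
st()
E
python3 -m handwheel '{"gripper":[1,1,1,1,1],"offset":[[-0.06,0,0],[-0.15,0,0],[-0.24,0,0],[-0.33,0,0],[-0.33,0,0]],"rot":[[-4,0,0],[-9,0,0],[-15,0,0],[-20,0,0],[-20,0,0]]}'
python3 - <<'E'
from h import *
st()
E
```

```text
time_s: 7.55
ee_pos: [497.5, -212.0, 103.0]
ee_rot: [-101.9, 90.0, 4.7]
force: [2.4, 1.1, -0.2]
gripper_width: 11.5
t 7.55 p [ 497.46 -211.99  102.99] x [ 0.  0. -1.] yaz -163.37 q6 139.1 F [ 2.38  1.13 -0.22] Ftool [ 0.22 -2.6   0.4 ] T [ 0.182 -0.136 -0.005] w 11.46
time_s: 7.97
ee_pos: [497.3, -212.0, 103.3]
ee_rot: [78.1, 90.0, -155.2]
force: [1.2, -0.0, 0.4]
gripper_width: 11.4
t 7.97 p [ 497.27 -212.04  103.27] x [-0. -0. -1.] yaz -143.29 q6 119.0 F [ 1.22 -0.04  0.37] Ftool [-0.37 -0.96 -0.76] T [ 0.006 -0.049 -0.033] w 11.41
```

```bash
python3 -m handwheel '{"gripper":[1,1,1,1,1],"offset":[[-0.11,-0.2,0],[-0.23,-0.2,0],[-0.35,-0.2,0],[-0.46,-0.2,0],[-0.58,-0.2,0]],"rot":[[-7,0,0],[-14,0,0],[-21,0,0],[-28,0,0],[-35,0,0]]}'
python3 - <<'E'
from h import *
st()
E
```

```text
time_s: 8.38
ee_pos: [497.2, -212.3, 103.9]
ee_rot: [72.8, 89.9, -125.3]
force: [-0.4, -1.9, 1.0]
gripper_width: 11.3
t 8.38 p [ 497.22 -212.31  103.87] x [-0.001 -0.001 -1.   ] yaz -108.16 q6 83.9 F [-0.4  -1.86  1.  ] Ftool [-1.    1.89 -0.2 ] T [-0.221  0.143 -0.042] w 11.33
```

Run:
```python
from h import *
im=grab_frame('side'); crop(im,205,190,285,250,10,f'pics/side6.png')
st()
```

```text
t 8.43 p [ 497.21 -212.28  103.87] x [-0.001 -0.001 -1.   ] yaz -107.93 q6 83.7 F [1.37 0.08 0.07] Ftool [-0.07 -0.5  -1.27] T [-0.246  0.105  0.018] w 11.31
```

View pics/side6.png

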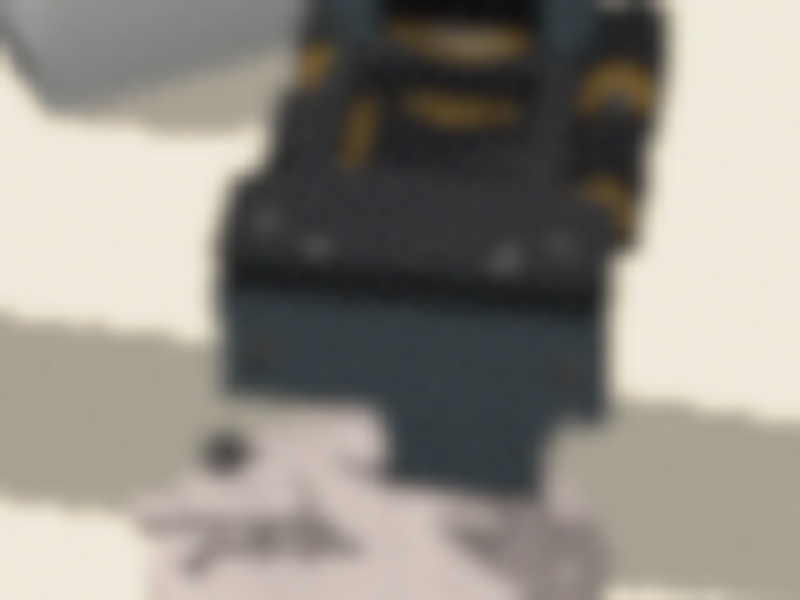

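```bash
python3 -m handwheel '{"gripper":[1,1,1,1,1],"offset":[[-0.11,0,0],[-0.23,0,0],[-0.35,0,0],[-0.46,0,0],[-0.58,0,0]],"rot":[[-7,0,0],[-14,0,0],[-21,0,0],[-28,0,0],[-35,0,0]]}'
python3 - <<'E'
from h import *
st()
E
python3 -m handwheel '{"gripper":[1,1,1,1,1],"offset":[[-0.11,0,0],[-0.23,0,0],[-0.35,0,0],[-0.46,0,0],[-0.58,0,0]],"rot":[[-7,0,0],[-14,0,0],[-21,0,0],[-28,0,0],[-35,0,0]]}'
python3 - <<'E'
from h import *
st()
E
```

```text
time_s: 8.85
ee_pos: [497.4, -212.6, 104.5]
ee_rot: [66.9, 89.9, -96.3]
force: [0.3, -0.9, 1.6]
gripper_width: 11.2
t 8.85 p [ 497.39 -212.59  104.47] x [-0.    -0.001 -1.   ] yaz -73.27 q6 49.0 F [ 0.28 -0.87  1.6 ] Ftool [-1.6   0.91 -0.02] T [-0.49   0.029 -0.046] w 11.22
time_s: 9.27
ee_pos: [497.7, -212.8, 105.1]
ee_rot: [55.2, 89.9, -73.0]
force: [1.3, -2.0, -0.1]
gripper_width: 11.2
t 9.27 p [ 497.68 -212.76  105.09] x [ 0.001 -0.002 -1.   ] yaz -38.27 q6 14.0 F [ 1.34 -2.03 -0.05] Ftool [0.06 2.31 0.77] T [-0.494 -0.151  0.011] w 11.22
```

```bash
python3 -m handwheel '{"gripper":[1,1,1,1,1],"offset":[[-0.11,0.4,0.2],[-0.23,0.4,0.2],[-0.35,0.4,0.2],[-0.46,0.4,0.2],[-0.58,0.4,0.2]],"rot":[[-7,0,0],[-14,0,0],[-21,0,0],[-28,0,0],[-35,0,0]]}'
python3 - <<'E'
from h import *
st()
E
python3 -m handwheel '{"gripper":[1,1,1,1,1],"offset":[[-0.11,0,0],[-0.23,0,0],[-0.35,0,0],[-0.46,0,0],[-0.58,0,0]],"rot":[[-7,0,0],[-14,0,0],[-21,0,0],[-28,0,0],[-35,0,0]]}'
python3 - <<'E'
from h import *
st()
E
```

```text
time_s: 9.68
ee_pos: [498.0, -212.8, 105.7]
ee_rot: [37.1, 89.9, -56.2]
force: [1.8, -1.7, 0.5]
gripper_width: 11.2
t 9.68 p [ 497.96 -212.85  105.66] x [ 0.001 -0.001 -1.   ] yaz -3.29 q6 -21.0 F [ 1.8  -1.72  0.53] Ftool [-0.53  1.9   1.62] T [-0.335 -0.26  -0.097] w 11.16
time_s: 10.1
ee_pos: [498.1, -212.7, 106.2]
ee_rot: [24.4, 89.9, -33.9]
force: [2.4, -1.0, 0.5]
gripper_width: 11.3
t 10.1 p [ 498.14 -212.67  106.23] x [ 0.001 -0.001 -1.   ] yaz 31.7 q6 -56.0 F [ 2.42 -0.98  0.54] Ftool [-0.54  1.55  2.11] T [-0.181 -0.342 -0.009] w 11.31
```

```bash
python3 -m handwheel '{"gripper":[1,1,1,1,1],"offset":[[-0.11,0.3,0.3],[-0.23,0.3,0.3],[-0.35,0.3,0.3],[-0.46,0.3,0.3],[-0.58,0.3,0.3]],"rot":[[-7,0,0],[-14,0,0],[-21,0,0],[-28,0,0],[-35,0,0]]}'
python3 - <<'E'
from h import *
st()
E
python3 -m handwheel '{"gripper":[1,1,1],"offset":[[-0.11,0,0],[-0.23,0,0],[-0.35,0,0]],"rot":[[-7,0,0],[-14,0,0],[-21,0,0]]}'
python3 - <<'E'
from h import *
st()
E
```

```text
time_s: 10.52
ee_pos: [498.4, -212.5, 106.8]
ee_rot: [6.5, 90.0, -16.8]
force: [1.5, -0.3, 0.6]
gripper_width: 11.5
t 10.52 p [ 498.37 -212.53  106.82] x [ 0.001 -0.    -1.   ] yaz 66.69 q6 -91.0 F [ 1.46 -0.27  0.64] Ftool [-0.64  0.33  1.45] T [-0.006 -0.293 -0.034] w 11.46
time_s: 10.77
ee_pos: [498.3, -212.4, 107.1]
ee_rot: [13.7, 90.0, 11.4]
force: [1.4, 0.7, 0.1]
gripper_width: 11.3
t 10.77 p [ 498.31 -212.36  107.14] x [ 0.  0. -1.] yaz 87.7 q6 -112.0 F [1.45 0.65 0.06] Ftool [-0.06  0.71  1.42] T [ 0.053 -0.266 -0.039] w 11.33
```

```bash
python3 -m handwheel '{"gripper":[1,1,1,1,1],"offset":[[-0.1,0,0.2],[-0.2,0,0.2],[-0.28,0,0.2],[-0.32,0,0.2],[-0.32,0,0.2]],"rot":[[-6,0,0],[-12,0,0],[-18,0,0],[-22,0,0],[-22,0,0]]}'
python3 - <<'E'
from h import *
st()
E
python3 -m handwheel '{"gripper":[1,1],"offset":[[0,0,0],[0,0,0]],"rot":[[0,0,0],[0,0,0]]}'
python3 - <<'E'
from h import *
st()
E
```

```text
time_s: 11.18
ee_pos: [498.3, -212.2, 107.4]
ee_rot: [66.9, 90.0, 86.4]
force: [1.0, 0.1, 1.0]
gripper_width: 11.3
t 11.18 p [ 498.31 -212.16  107.43] x [ 0.     0.001 -1.   ] yaz 109.44 q6 -133.8 F [1.03 0.08 1.05] Ftool [-1.05 -0.27  1.  ] T [ 0.201 -0.205 -0.179] w 11.29
time_s: 11.35
ee_pos: [498.3, -212.2, 107.4]
ee_rot: [66.7, 90.0, 86.2]
force: [1.1, 1.2, 0.6]
gripper_width: 11.1
t 11.35 p [ 498.3  -212.22  107.43] x [ 0.  0. -1.] yaz 109.43 q6 -133.7 F [1.13 1.21 0.59] Ftool [-0.59  0.77  1.47] T [ 0.238 -0.17  -0.179] w 11.15
```

```bash
python3 -m handwheel '{"gripper":[0.8,0.7,0.6,0.55,0.55],"offset":[[0,0,0],[0,0,0],[0,0,0],[0,0,0],[0,0,0]],"rot":[[0,0,0],[0,0,0],[0,0,0],[0,0,0],[0,0,0]]}'
python3 -m handwheel '{"gripper":[0.55,0.55],"offset":[[0,0,0],[0,0,0]],"rot":[[0,0,0],[0,0,0]]}'
python3 - <<'E'
from h import *
st()
im=grab_frame('side'); crop(im,205,190,285,250,10,f'pics/side7.png')
st()
E
python3 -m handwheel '{"gripper":[0.55,0.55,0.55,0.55,0.55],"offset":[[-5,0,0],[-15,0,0],[-25,0,0],[-35,0,0],[-42,0,0]],"rot":[[0,0,0],[0,0,0],[0,0,0],[0,0,0],[0,0,0]]}'
python3 -m handwheel '{"gripper":[1,1,1,1,1],"offset":[[0,0,0],[0,0,0],[0,0,0],[0,0,0],[0,0,0]],"rot":[[7,0,0],[14,0,0],[21,0,0],[28,0,0],[35,0,0]]}'
python3 -m handwheel '{"gripper":[1,1,1,1,1],"offset":[[0,0,0],[0,0,0],[0,0,0],[0,0,0],[0,0,0]],"rot":[[7,0,0],[14,0,0],[19,0,0],[19,0,0],[19,0,0]]}'
python3 - <<'E'
from h import *
st([498.4,-212.1,140])
im=grab_frame('side'); crop(im,205,190,285,250,10,f'pics/side8.png')
E
```

```text
time_s: 11.77
ee_pos: [498.1, -212.4, 107.3]
ee_rot: [146.8, 90.0, 166.4]
force: [-0.5, 0.5, 0.8]
gripper_width: 40.0
time_s: 11.93
ee_pos: [498.3, -212.3, 107.4]
ee_rot: [121.3, 90.0, 140.9]
force: [-0.1, 0.2, -0.2]
gripper_width: 40.7
t 11.93 p [ 498.26 -212.35  107.36] x [-0.  0. -1.] yaz 109.63 q6 -133.9 F [-0.09  0.15 -0.18] Ftool [ 0.18  0.17 -0.04] T [ 0.036 -0.012  0.014] w 40.7
t 11.98 p [ 498.3  -212.36  107.38] x [-0.  0. -1.] yaz 109.63 q6 -133.9 F [-0.07 -0.39 -0.33] Ftool [ 0.33 -0.34 -0.2 ] T [0.083 0.044 0.007] w 41.1
time_s: 12.4
ee_pos: [499.1, -212.7, 151.5]
ee_rot: [-42.8, 89.8, -23.2]
force: [0.4, 0.5, 0.3]
gripper_width: 40.9
time_s: 12.82
ee_pos: [498.5, -212.5, 150.3]
ee_rot: [-3.9, 89.9, -19.6]
force: [0.2, 0.1, 1.2]
gripper_width: 10.5
time_s: 13.23
ee_pos: [498.5, -212.4, 150.0]
ee_rot: [13.2, 89.9, -21.0]
force: [0.1, -0.0, 0.9]
gripper_width: 0.6
t 13.23 p [ 498.52 -212.44  150.04] x [ 0.001 -0.    -1.   ] yaz 55.77 q6 -80.1 F [ 0.09 -0.02  0.85] Ftool [-0.85  0.04  0.09] T [-0.046  0.005 -0.011] w 0.6
delta tool [10.04  0.21 -0.3 ]
```

View pics/side7.png

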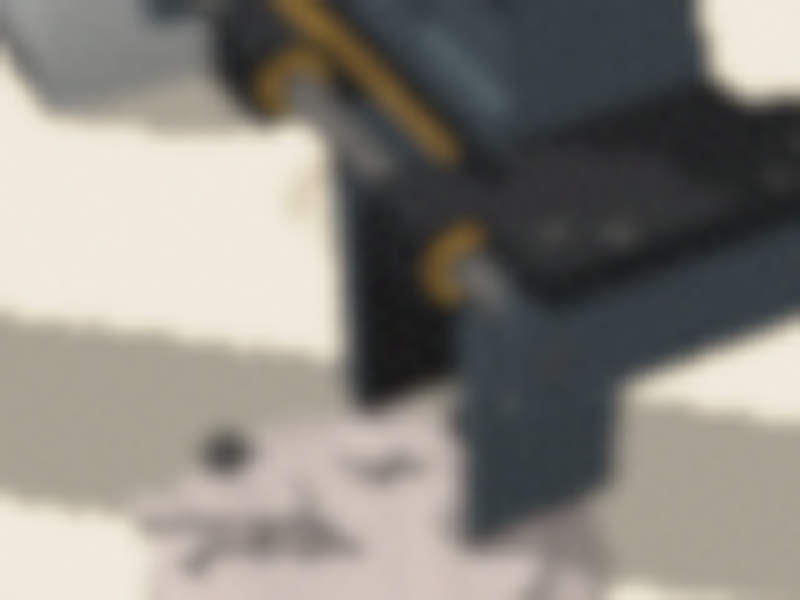

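View pics/side8.png

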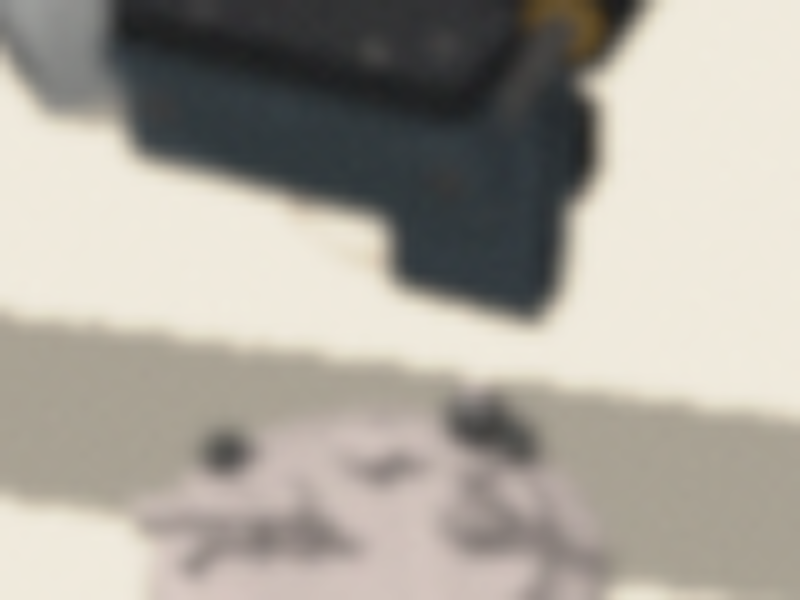

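```bash
python3 -m handwheel '{"gripper":[1,1,1,1,1],"offset":[[4,0,-0.2],[8,0,-0.2],[11,0,-0.2],[13,0,-0.2],[13,0,-0.2]],"rot":[[0,0,0],[0,0,0],[0,0,0],[0,0,0],[0,0,0]]}'
python3 -m handwheel '{"gripper":[1,1,1,1],"offset":[[0,0,0],[0,0,0],[0,0,0],[0,0,0]],"rot":[[0,0,0],[0,0,0],[0,0,0],[0,0,0]]}'
python3 -m handwheel '{"gripper":[1,1,1,1],"offset":[[0.5,0,0],[1,0,0],[1.5,0,0],[2,0,0]],"rot":[[0,0,0],[0,0,0],[0,0,0],[0,0,0]]}'
python3 -c "
from h import *
st()"
```

```text
time_s: 13.7
ee_pos: [497.8, -212.0, 135.6]
ee_rot: [-173.7, 89.9, 152.0]
force: [0.7, -0.6, -0.5]
gripper_width: 0.7
time_s: 14.03
ee_pos: [498.2, -212.3, 136.6]
ee_rot: [25.2, 90.0, -9.2]
force: [1.0, -0.3, -0.4]
gripper_width: 0.5
time_s: 14.37
ee_pos: [498.1, -212.2, 134.3]
ee_rot: [132.0, 90.0, 97.6]
force: [-0.0, 0.9, 0.6]
gripper_width: 0.9
t 14.37 p [ 498.15 -212.22  134.35] x [-0.  0. -1.] yaz 55.64 q6 -79.9 F [-0.05  0.92  0.56] Ftool [-0.56  0.73 -0.56] T [-0.006 -0.026  0.001] w 0.88
```

```bash
python3 -m handwheel '{"gripper":[1,1,1,1],"offset":[[0.5,0,0],[1,0,0],[1.5,0,0],[1.5,0,0]],"rot":[[0,0,0],[0,0,0],[0,0,0],[0,0,0]]}'
python3 -c "
from h import *
st()"
```

```text
time_s: 14.7
ee_pos: [498.1, -212.2, 132.8]
ee_rot: [170.8, 90.0, 136.4]
force: [-0.7, -0.2, 0.8]
gripper_width: 0.4
t 14.7 p [ 498.09 -212.2   132.77] x [-0.  0. -1.] yaz 55.63 q6 -79.9 F [-0.74 -0.25  0.85] Ftool [-0.85 -0.62 -0.48] T [-0.039  0.04  -0.031] w 0.39
```

```bash
python3 -m handwheel '{"gripper":[1,1,1,1],"offset":[[0.5,0,0],[1,0,0],[1.5,0,0],[1.5,0,0]],"rot":[[0,0,0],[0,0,0],[0,0,0],[0,0,0]]}'
python3 -c "
from h import *
st()"
```

```text
time_s: 15.03
ee_pos: [498.1, -212.2, 131.3]
ee_rot: [145.2, 90.0, 110.8]
force: [-0.2, 0.6, -0.3]
gripper_width: 0.5
t 15.03 p [ 498.13 -212.2   131.32] x [-0.  0. -1.] yaz 55.63 q6 -79.9 F [-0.17  0.63 -0.29] Ftool [ 0.29  0.42 -0.49] T [-0.018  0.008 -0.062] w 0.49
```

```bash
python3 -m handwheel '{"gripper":[1,1,1,1],"offset":[[0.5,0,0],[1,0,0],[1.5,0,0],[1.5,0,0]],"rot":[[0,0,0],[0,0,0],[0,0,0],[0,0,0]]}'
python3 -c "
from h import *
st()"
```

```text
time_s: 15.37
ee_pos: [498.1, -212.2, 129.8]
ee_rot: [170.1, 90.0, 135.8]
force: [-0.6, -0.0, 0.2]
gripper_width: 0.5
t 15.37 p [ 498.09 -212.19  129.78] x [-0.  0. -1.] yaz 55.63 q6 -79.9 F [-0.56 -0.    0.22] Ftool [-0.22 -0.32 -0.46] T [-0.03  -0.053  0.018] w 0.51
```

```bash
python3 -c "
from h import *
im=grab_frame('side'); crop(im,205,190,285,250,10,f'pics/side9.png')
st()"
```

```text
t 15.42 p [ 498.12 -212.22  129.83] x [-0.  0. -1.] yaz 55.63 q6 -79.9 F [-0.6  -0.35  0.84] Ftool [-0.84 -0.63 -0.29] T [ 0.007 -0.001  0.037] w 0.12
```

View pics/side9.png

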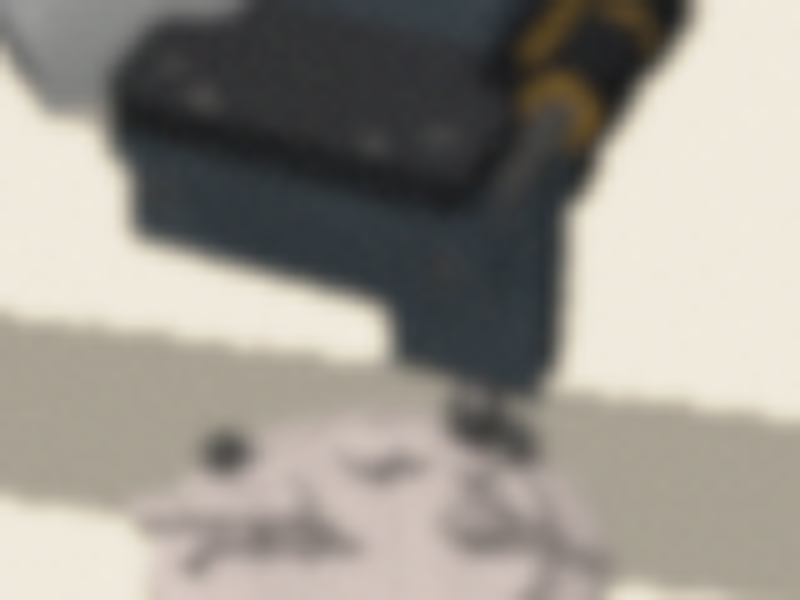

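```bash
python3 -m handwheel '{"gripper":[1,1,1,1],"offset":[[0.4,0,0],[0.8,0,0],[1,0,0],[1,0,0]],"rot":[[0,0,0],[0,0,0],[0,0,0],[0,0,0]]}'
python3 -c "
from h import *
st()"
```

```text
time_s: 15.75
ee_pos: [498.1, -212.2, 128.8]
ee_rot: [157.1, 90.0, 122.7]
force: [-0.4, 0.7, -0.8]
gripper_width: 0.5
t 15.75 p [ 498.13 -212.21  128.83] x [-0.  0. -1.] yaz 55.63 q6 -79.9 F [-0.41  0.73 -0.8 ] Ftool [ 0.8   0.37 -0.75] T [-0.058 -0.078  0.004] w 0.47
```

```bash
python3 -m handwheel '{"gripper":[1,1,1,1],"offset":[[0.4,0,0],[0.8,0,0],[1,0,0],[1,0,0]],"rot":[[0,0,0],[0,0,0],[0,0,0],[0,0,0]]}'
python3 -c "
from h import *
st()"
```

```text
time_s: 16.08
ee_pos: [498.1, -212.2, 127.8]
ee_rot: [159.8, 90.0, 125.4]
force: [0.1, 0.0, 0.1]
gripper_width: 0.5
t 16.08 p [ 498.11 -212.24  127.84] x [-0.  0. -1.] yaz 55.63 q6 -79.9 F [0.11 0.01 0.06] Ftool [-0.06  0.07  0.08] T [-0.027 -0.008 -0.011] w 0.5
```

```bash
python3 -m handwheel '{"gripper":[1,1,1,1],"offset":[[0.4,0,0],[0.8,0,0],[1,0,0],[1,0,0]],"rot":[[0,0,0],[0,0,0],[0,0,0],[0,0,0]]}'
python3 -c "
from h import *
st()"
```

```text
time_s: 16.42
ee_pos: [498.1, -212.2, 126.8]
ee_rot: [149.8, 90.0, 115.4]
force: [-1.3, -0.3, -0.8]
gripper_width: 0.6
t 16.42 p [ 498.14 -212.22  126.85] x [-0.  0. -1.] yaz 55.63 q6 -79.9 F [-1.26 -0.34 -0.75] Ftool [ 0.75 -0.99 -0.85] T [-0.047 -0.007 -0.009] w 0.55
```

```bash
python3 -c "
from h import *
for i in range(3):
    im=grab_frame('side');st()"
```

```text
t 16.47 p [ 498.15 -212.21  126.85] x [-0.  0. -1.] yaz 55.64 q6 -79.9 F [-0.54  0.18 -0.27] Ftool [ 0.27 -0.16 -0.55] T [-0.035  0.025 -0.045] w 0.23
t 16.52 p [ 498.16 -212.24  126.88] x [-0.  0. -1.] yaz 55.63 q6 -79.9 F [ 0.43 -0.06 -0.48] Ftool [0.48 0.2  0.39] T [-0.046  0.052  0.003] w 0.52
t 16.57 p [ 498.16 -212.25  126.89] x [-0.  0. -1.] yaz 55.64 q6 -79.9 F [ 0.08 -0.43 -0.15] Ftool [ 0.15 -0.31  0.31] T [ 0.009 -0.02   0.   ] w 0.2
```

```bash
python3 -m handwheel '{"gripper":[1,1,1,1],"offset":[[0.4,0,0],[0.8,0,0],[1,0,0],[1,0,0]],"rot":[[0,0,0],[0,0,0],[0,0,0],[0,0,0]]}'
python3 -c "
from h import *
st()
im=grab_frame('side'); crop(im,205,190,285,250,10,f'pics/side10.png');st()"
```

```text
time_s: 16.9
ee_pos: [498.3, -212.3, 126.0]
ee_rot: [43.4, 90.0, 9.0]
force: [-0.1, 0.5, 1.1]
gripper_width: 0.2
t 16.9 p [ 498.25 -212.26  126.  ] x [ 0.  0. -1.] yaz 55.63 q6 -79.9 F [-0.1   0.47  1.08] Ftool [-1.08  0.32 -0.35] T [ 0.01   0.032 -0.004] w 0.22
t 16.95 p [ 498.23 -212.28  126.01] x [ 0. -0. -1.] yaz 55.63 q6 -79.9 F [0.09 0.31 0.81] Ftool [-0.81  0.3  -0.1 ] T [0.008 0.039 0.023] w 0.29
```

View pics/side10.png

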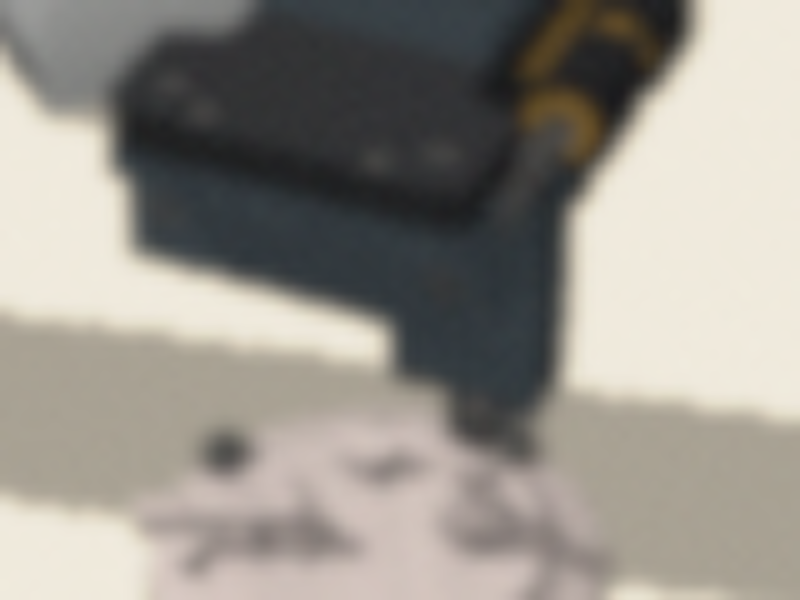

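```bash
python3 -m handwheel '{"gripper":[1,1,1],"offset":[[0.5,0,0],[0.5,0,0],[0.5,0,0]],"rot":[[0,0,0],[0,0,0],[0,0,0]]}'
python3 -c "
from h import *
st();grab_frame('side');st()"
```

```text
time_s: 17.2
ee_pos: [498.3, -212.3, 125.6]
ee_rot: [17.4, 90.0, -16.9]
force: [0.1, 0.8, 2.4]
gripper_width: 0.5
t 17.2 p [ 498.3  -212.31  125.63] x [ 0. -0. -1.] yaz 55.64 q6 -79.9 F [0.07 0.79 2.36] Ftool [-2.36  0.69 -0.39] T [0.03  0.042 0.029] w 0.54
t 17.25 p [ 498.3  -212.28  125.62] x [ 0. -0. -1.] yaz 55.64 q6 -79.9 F [-1.02 -0.03  1.77] Ftool [-1.77 -0.6  -0.83] T [-0.003  0.052  0.004] w 0.39
```

```bash
python3 -m handwheel '{"gripper":[1,1,1],"offset":[[0.5,0,0],[0.5,0,0],[0.5,0,0]],"rot":[[0,0,0],[0,0,0],[0,0,0]]}'
python3 -c "
from h import *
st();grab_frame('side');st()"
```

```text
time_s: 17.5
ee_pos: [498.3, -212.3, 125.1]
ee_rot: [22.4, 90.0, -12.0]
force: [-0.7, -0.9, 2.5]
gripper_width: 0.5
t 17.5 p [ 498.31 -212.31  125.07] x [ 0. -0. -1.] yaz 55.63 q6 -79.9 F [-0.71 -0.91  2.54] Ftool [-2.54 -1.15 -0.07] T [-0.029 -0.025  0.016] w 0.5
t 17.55 p [ 498.31 -212.28  125.08] x [ 0. -0. -1.] yaz 55.63 q6 -79.9 F [0.42 1.09 2.45] Ftool [-2.45  1.14 -0.26] T [-0.011 -0.01  -0.105] w 0.4
```

```bash
python3 -m handwheel '{"gripper":[1,1,1,1],"offset":[[0.5,0,0],[1,0,0],[1,0,0],[1,0,0]],"rot":[[0,0,0],[0,0,0],[0,0,0],[0,0,0]]}'
python3 -c "
from h import *
st();grab_frame('side');st();grab_frame('side');st()"
```

```text
time_s: 17.88
ee_pos: [498.3, -212.3, 124.1]
ee_rot: [20.3, 90.0, -14.1]
force: [0.6, -0.9, 4.5]
gripper_width: 0.6
t 17.88 p [ 498.34 -212.32  124.14] x [ 0.001 -0.    -1.   ] yaz 55.63 q6 -79.9 F [ 0.64 -0.92  4.51] Ftool [-4.51 -0.4   1.05] T [ 0.008  0.084 -0.028] w 0.64
t 17.93 p [ 498.34 -212.3   124.15] x [ 0.001 -0.    -1.   ] yaz 55.64 q6 -79.9 F [ 0.19 -0.9   3.94] Ftool [-3.94 -0.64  0.66] T [0.027 0.065 0.034] w 0.5
t 17.98 p [ 498.35 -212.32  124.17] x [ 0.001 -0.    -1.   ] yaz 55.63 q6 -79.9 F [0.98 0.46 4.66] Ftool [-4.66  0.94  0.55] T [0.061 0.056 0.014] w 0.1
```

```bash
python3 -m handwheel '{"gripper":[1,1,1,1],"offset":[[0.5,0,0],[0.9,0,0],[1.2,0,0],[1.2,0,0]],"rot":[[0,0,0],[0,0,0],[0,0,0],[0,0,0]]}'
python3 -c "
from h import *
st();grab_frame('side');st();grab_frame('side');st();grab_frame('side');st()"
```

```text
time_s: 18.32
ee_pos: [498.5, -212.4, 123.2]
ee_rot: [16.2, 89.9, -18.1]
force: [-0.6, -0.9, 6.4]
gripper_width: 0.3
t 18.32 p [ 498.48 -212.37  123.18] x [ 0.001 -0.    -1.   ] yaz 55.63 q6 -79.9 F [-0.58 -0.87  6.36] Ftool [-6.36 -1.04  0.01] T [ 0.002  0.097 -0.01 ] w 0.25
t 18.37 p [ 498.45 -212.36  123.21] x [ 0.001 -0.    -1.   ] yaz 55.64 q6 -79.9 F [-0.42  0.39  6.41] Ftool [-6.41  0.08 -0.56] T [0.    0.138 0.051] w 0.41
t 18.42 p [ 498.48 -212.37  123.23] x [ 0.001 -0.    -1.   ] yaz 55.64 q6 -79.9 F [-0.75  0.39  6.21] Ftool [-6.21 -0.1  -0.83] T [ 0.037  0.117 -0.01 ] w 0.47
t 18.47 p [ 498.45 -212.37  123.2 ] x [ 0.001 -0.    -1.   ] yaz 55.63 q6 -79.9 F [-0.51 -0.04  7.72] Ftool [-7.72 -0.31 -0.39] T [-0.002  0.094 -0.006] w 0.3
```

```bash
for i in 1 2 3 4; do python3 -m handwheel '{"gripper":[1,1,1,1,1],"offset":[[0.1,0,0],[0.1,0,0],[0.1,0,0],[0.1,0,0],[0.1,0,0]],"rot":[[0,0,0],[0,0,0],[0,0,0],[0,0,0],[0,0,0]]}' | grep -E "pos|force"; done
python3 -m handwheel '{"gripper":[1,1,1,1,1],"offset":[[-0.5,0,0],[-1,0,0],[-2,0,0],[-3,0,0],[-4,0,0]],"rot":[[0,0,0],[0,0,0],[0,0,0],[0,0,0],[0,0,0]]}'
python3 -m handwheel '{"gripper":[1,1,1,1,1],"offset":[[-5,0,0],[-15,0,0],[-30,0,0],[-45,0,0],[-50,0,0]],"rot":[[0,0,0],[0,0,0],[0,0,0],[0,0,0],[0,0,0]]}'
```

```text
ee_pos: [498.5, -212.4, 123.1]
force: [-0.8, 0.9, 7.5]
ee_pos: [498.5, -212.4, 123.1]
force: [-0.8, -0.0, 6.9]
ee_pos: [498.5, -212.4, 123.0]
force: [-0.3, 0.6, 7.8]
ee_pos: [498.5, -212.4, 122.9]
force: [-0.2, -0.8, 5.9]
time_s: 20.55
ee_pos: [498.1, -212.2, 126.1]
ee_rot: [166.0, 90.0, 131.7]
force: [-0.5, -0.1, 0.0]
gripper_width: 0.6
time_s: 20.97
ee_pos: [499.2, -212.7, 178.7]
ee_rot: [11.6, 89.8, -22.7]
force: [-0.1, -0.1, 0.2]
gripper_width: 0.6
```

```bash
python3 -m handwheel '{"gripper":[1,1,1,1,1],"offset":[[-20,0,0],[-30,15,-26],[-30,33,-60],[-30,51,-92],[-30,69,-124]],"rot":[[0,0,0],[0,0,0],[0,0,0],[0,0,0],[0,0,0]]}'
python3 -m handwheel '{"gripper":[1,1,1,1,1],"offset":[[0,18,-32],[0,36,-64],[0,50,-90],[0,50,-90],[0,50,-90]],"rot":[[0,0,0],[0,0,0],[0,0,0],[0,0,0],[0,0,0]]}'
python3 -m handwheel '{"gripper":[1,1,1,1,1],"offset":[[0,0,0],[0,0,0],[0,0,0],[0,0,0],[0,0,0]],"rot":[[0,0,0],[0,0,0],[0,0,0],[0,0,0],[0,0,0]]}'
python3 - <<'E'
from h import *
st()
a=grab_frame('side');b=grab_frame('top')
s=cv2.resize(a[220:280,205:285],None,fx=5,fy=5,interpolation=2); t=cv2.resize(b[190:250,290:370],None,fx=5,fy=5,interpolation=2)
o=cv2.imread('pics/side0.png')[220:280,205:285,::-1]; o2=cv2.imread('pics/top0.png')[190:250,290:370,::-1]
o=cv2.resize(o,None,fx=5,fy=5,interpolation=2);o2=cv2.resize(o2,None,fx=5,fy=5,interpolation=2)
crop(np.vstack([np.hstack([o,s]),np.hstack([o2,t])]),0,0,800,600,1,'pics/cmp.png')
crop(b,0,0,512,384,1,'pics/top_end.png')
E
```

```text
time_s: 21.38
ee_pos: [433.6, -84.2, 206.3]
ee_rot: [140.9, 90.0, 106.5]
force: [1.6, 0.8, 1.0]
gripper_width: 0.3
time_s: 21.8
ee_pos: [388.2, 7.5, 206.5]
ee_rot: [5.9, 90.0, -28.3]
force: [-0.6, 0.0, -0.1]
gripper_width: 0.5
time_s: 22.22
ee_pos: [389.0, 6.2, 206.2]
ee_rot: [-146.5, 90.0, 179.1]
force: [0.5, -0.5, -0.2]
gripper_width: 0.7
t 22.22 p [388.97   6.18 206.15] x [-0.  0. -1.] yaz 55.56 q6 -56.3 F [ 0.5  -0.46 -0.19] Ftool [ 0.19 -0.1   0.68] T [-0.043 -0.011 -0.042] w 0.69
```

View pics/cmp.png

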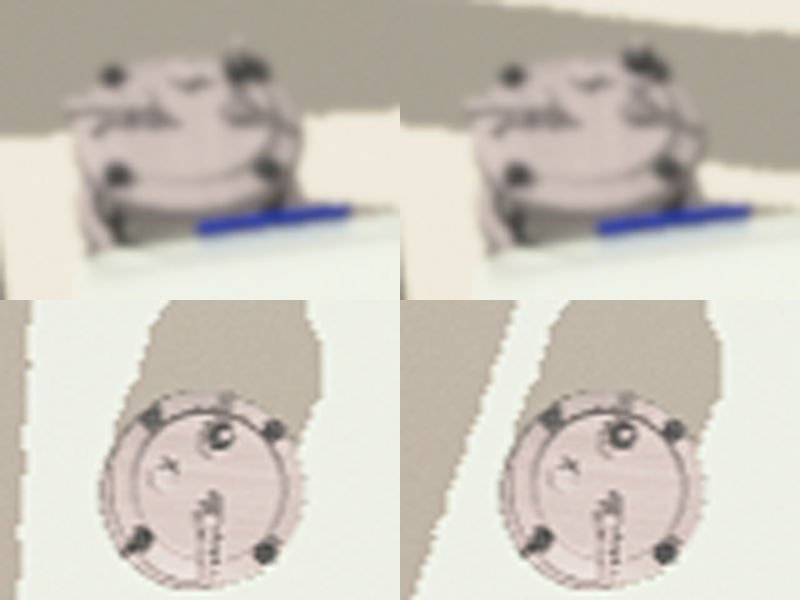

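View pics/top_end.png

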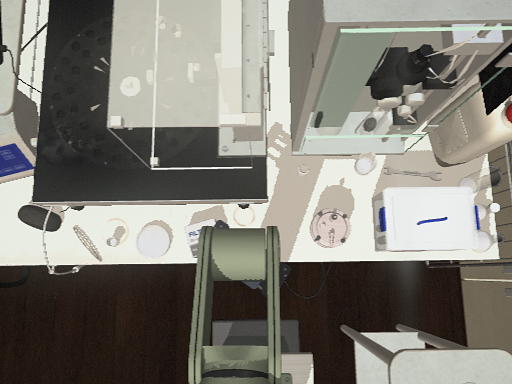

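The before/after crops show the nut about 2 px higher in the side view. The pin top is where it was (top view about (335, 216)) and the valve is upright. The bystanders I can see have not moved, and the robot is clear.

```bash
python3 -c "
from workcell import *
print(job_done())"
```

```text
the job is handed in; nothing more can be done
None
```

The vent valve is freed and vented, and I handed the job in after about 22 s of the 64 s allowed; no verdict was reported.

**Lock nut:** I gripped it with 20 N and turned it 273° counter-clockwise in one go. The hand followed it up about 4.4 mm, and I shifted it slightly as the side forces built up. The twisting load rose from about 0.04 to 0.18 N m at the end, which I read as the stop. Side forces stayed under about 3 N, so the valve moved well under 1 mm at the nut.

**Valve pin:** Touch found its top at z of about 125.4 mm, near the low end of the stated range. I pressed it about 2.2–2.5 mm, with readings of 6–8 N, and held it for more than 1.6 s. Then I let it spring back and backed the arm away.

**Last checks:**
- **Nut:** it sits about 4–5 mm higher in the side picture than at the start.
- **Pin and valve:** the pin top is back where it was, and the valve is upright.
- **Bystanders:** the petri dish, vial and beaker have not visibly moved. The filter box was partly hidden by the arm, but nothing touched it on the way.
- **Limits of the checks:** single force readings carried about ±0.7 N of noise. I could not read the nut angle or pin depth directly, so those are inferred from force, height and pictures. No check disagreed.

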